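# Rock a stuck tube block out of a bench heater

### The arm

A 6-joint arm with a two-finger parallel gripper is mounted at the origin on a cart in front of the work surface, level with it; the furniture and walls round the work are solid. World frame = base frame: x ahead of the robot, y to its left, z up, the work surface at z = 0. Lengths are in mm, angles in rad, forces in N, time in s.
With the tool pointing down it reaches from about 300 to 775 mm from the base axis. Payload 14.6 kg.
Tool frame: the origin (TCP) lies at the very end of the fingers, on their centre line; the grasp point (between the pads) lies 19 mm behind it; z points along the fingers, y is the line along which they close (so a half turn about z gives the same grasp; the last joint's range is limited). The gripper opens to 94 mm and grips with 3 to 60 N. Pads are 16 mm wide; open, the fingers measure 119 mm over their backs; the gripper's body (75 mm by 177 mm) begins 78 mm behind the grasp point.
Start: joints at [1.165, 0.3, 1.521, -0, 1.321, -0.067], TCP at [182.793, 518.725, 205.446] pointing down, gripper open.
Joint ranges: [-3.03, 3.03], [-0.79, 2.21], [0.23, 2.52], [-1.04, 4.18], [0, 3.07], [-2.55, 2.55]. Speed limits (rad/s): [2.22, 2.22, 2.57, 3.14, 3.14, 3.14].

### API

Orientations are given as [roll, pitch, yaw] about the fixed x, y, z axes, in that order (R = Rz(yaw) Ry(pitch) Rx(roll)).
In Python, from cell import manip, optics gives the robot as it stands.
- The arm moves only by the shell command python3 -m crank 'ROWS' [FORCE]. ROWS is JSON, a list of rows, each a list of 7 numbers: the opening in per cent of the stroke, from 0 (shut) to 100 (fully open), then the shift along the tool's x, y, z in mm, then the turn, a rotation vector about the tool's x, y, z in rad. A call has 1 to 10 rows; each row is the pose to reach, as a shift and turn from the pose commanded when the call began, along the tool's axes at that moment; what a row does not reach only later rows make up. A row lasts 1/10 s, in which the tool goes at most 50 mm and 8.59 degrees, less where a joint would pass 70% of its speed; a pose out of reach is approached as far as the arm can. A call with a gripper value outside its range is refused whole. The fingers move at their own pace and stop on an object; FORCE is the grip in N (left out, the last holds). Time passes only in rows, so rows that repeat a pose let the fingers close. It gives the time, the measured TCP pose, the force, the opening and the grip force at its end, in the units of the state.
- manip.read_state(): the state, without advancing time (a new reading comes with each control period).
- optics.camera(name): name is "scene" or "top" or "wrist"; returns (picture, depth): 420x560x3 uint8, red, green, blue; 420x560 float32, mm along the optical axis (not along the pixel's ray), 0 where there is no reading.
- optics.calibration(name): a dict with "camera_matrix" (3x3 intrinsics, pixels), "R" (3x3) and "t" (3): a world point X has camera coordinates R X + t. Camera axes: x right, y down, z forward; pixel columns grow to the right and rows downward; lengths in mm; the calibration is good to about 2 mm. The wrist camera is an equidistant fisheye: a pixel r from the principal point sees the ray r / f radians off the axis. A picture is of the moment at which its call begins: read the wrist's pose just before it. calibration takes no time and is no camera call; for the wrist camera it gives the pose at the moment of the call.
- manip.sign_off(): hands the job in; it is judged then, once.
The state is a dict: "clock": time; "joints": joint angles; "qd": joint speeds; "effort": joint torques, N m; "eef_pos": TCP position; "eef_rot": TCP orientation; "wrist_force": force on the tool from outside, world axes, zero at the start; "moment": the same for the moment, N m; "finger_gap": finger opening in mm; "finger_force": force on a finger pad.
Only numpy, scipy, OpenCV 4.12 (cv2) and the standard library are available. Lean on these libraries where they do the work, as an engineer would, in place of code of your own. Each camera call takes 0.05 s, during which the arm holds its last target. There are 200 camera calls.

### The job

The eight-hole tube block in the bench heater is due for a change and its well has to be inspected. Slide the block lock on the heater's deck toward the heater's front until it reaches its end stop, then take the block by its upright grip plate and rock it well over from side to side until the two spring clips at its ends let it go; a straight pull would lift the whole heater, which has to stay standing on the bench, where it is. Finish while still holding the block in the gripper, level and just clear (a finger's width) above its well, touching nothing of the heater, and leave everything else on the bench undisturbed.

Things in the scene. Friction and masses are not known exactly. Their poses are not given: they have to be found in the camera images.
- heater: White bench block heater, unplugged, 180 (x) x 190 (y) x 74 mm, about 1.2 kg, loose on four rubber feet. Origin: centre of its underside; z up; -x is its front (sloped panel, dark display, three keys). Deck at z = 74 mm. The well in the deck is 48 (x) x 74 (y) mm, floor at z = 40 mm, centred at x = +18 mm, y = 0; the block's length lies along y.
- lock (a joint): Block lock, a slide on the deck in front of the well: 0 = fully over the block, 0.016 m = end stop, clear of the block. It slides toward the heater's front (-x), needs about 2 N and stays where left; starts at 0 to 0.003. Below about 0.008 its steel tongue (22 mm wide, underside 6 mm above the deck) lies over the front edge of the block's top and locks it down.
- lock_grip (a point): Middle of the lock's upright black grip tab, 30 mm above the deck; moves with the lock. The tab is 10 (heater x) x 26 (heater y) mm, from 11 to 39 mm above the deck, and stands on the lock's steel plate, whose top is 11 mm above the deck. Lock closed, 57 mm are free between the tab and the block's grip plate; 73 mm with it open.
- block: The seated aluminium tube block, 46 (x) x 70 (y) x 38 mm, about 0.3 kg, two rows of four 11 mm holes. Origin: centre of its underside; axes as the heater's at the start. Seated, its underside is on the well's floor, its top 4 mm above the deck. The well leaves it 1 mm each side in x, 2 mm each end in y: deep in the well it can lean about 0.1 rad about x.
- block_grip (a point): Centre of the seated block's upright black grip plate, 65 mm above the block's underside. The plate is 12 mm thick (block x), 44 mm long (block y), 26 mm high (52 to 78 mm above the underside), on a thin steel stem. Rocking means turning the block about its x axis, one y end up while the other goes down or stays, and rising a little with each swing.
- well (a point): Centre of the well's mouth, at the deck; axes as the heater's. In each y end of the well, 14 mm below the deck, a sprung clip grips the block's end by friction, some 7 to 11 N per end: together more than the heater weighs, one at a time far less. They let go when the block has risen 20 to 24 mm; it is out of the well above 34 mm.
- spare_block: A second aluminium block of the same outer size and with the same grip plate, but with two rows of three larger 13.5 mm holes, standing on the bench to the heater's right (its -y side). Bystander. Origin: centre of its underside.
- tube_rack: Blue tube rack with capped tubes, 56 x 200 x 99 mm, standing to the heater's left (+y). Bystander. Origin: centre of its underside, long axis y.
- timer: White bench timer, 60 x 66 x 19 mm, to the left in front of the heater. Bystander. Origin: centre of its underside.
- forceps: Steel forceps lying flat, 130 x 14 x 9 mm, to the right in front of the heater. Bystander. Origin: centre of the underside, long axis x.
- beaker: Empty glass beaker, 74 mm wide, 91 mm high, on the right of the bench. Bystander. Origin: centre of its underside.
- micropipette: Adjustable pipette lying on the left of the bench, 235 x 25 x 30 mm. Bystander. Origin: centre of its underside, long axis x.
- tip_box: Closed light grey pipette tip box, 73 x 87 x 66 mm, on the left of the bench. Bystander. Origin: centre of its underside.
Not all that is in view belongs to the job. Leave any purple look-alike of the block alone.

How it is judged:
By the outcome, as a careful person would: the job done as asked, in the order asked, and still so for the second after the job is handed in, while the arm keeps its last pose, push and grip.
It also fails if it takes over 54 s, if anything falls off the work surface, if the arm or the gripper's body presses on something with over 40 N, if the wrist force passes 120 N, or if a joint passes its speed limit or range.

## Working session

There is one attempt and no reset: what is moved stays moved. The work goes in short steps, Python scripts to look and compute and a shell command to move; the robot and the scene stay as the last step left them, time stands still between calls to the robot, and variables do not carry over. Pictures are saved under pics/ and viewed, at most 10 in all, crops included, and the job is handed in when it is done.

```bash
ls; mkdir -p pics; python3 - <<'E'
from cell import manip, optics
import cv2, numpy as np
s=manip.read_state(); print(s)
for n in ("scene","top"):
    p,d=optics.camera(n); cv2.imwrite(f"pics/{n}0.png",p[:,:,::-1]); np.save(f"pics/{n}0_d.npy",d)
    c=optics.calibration(n); print(n,c)
E
```

```text
pics
{'clock': 0.0, 'joints': array([ 1.16541997e+00,  3.00470118e-01,  1.52159670e+00, -1.81639607e-05,
        1.32070874e+00, -6.65548037e-02]), 'qd': array([ 1.49142961e-04,  4.87545574e-04, -8.17869925e-04,  1.01018218e-04,
        6.41911296e-05, -1.42632046e-03]), 'effort': array([-3.48988069e-03, -5.31794751e+01, -3.52736771e+01,  7.06623774e-02,
        2.43997585e-02, -8.42062036e-05]), 'eef_pos': array([182.68288792, 518.48567203, 204.88026496]), 'eef_rot': array([-3.14041119e+00, -6.11154444e-05,  2.80277557e+00]), 'wrist_force': array([-0.26713903,  0.47743744, -0.13766137]), 'moment': array([ 0.05511337,  0.01344377, -0.03949969]), 'finger_force': 0.0, 'finger_gap': 93.94312870669864}
scene {'camera_matrix': array([[477.56543052,   0.        , 280.33523216],
       [  0.        , 477.56543052, 212.03359499],
       [  0.        ,   0.        ,   1.        ]]), 'R': array([[ 0.83089536, -0.55641536,  0.00385256],
       [-0.31330305, -0.47355507, -0.8231566 ],
       [ 0.45984138,  0.68274998, -0.56780134]]), 't': array([-452.52192705,  231.57853204, 1535.88508264])}
top {'camera_matrix': array([[528.54041242,   0.        , 274.04795722],
       [  0.        , 528.54041242, 205.34679438],
       [  0.        ,   0.        ,   1.        ]]), 'R': array([[-2.61915833e-02, -9.99656793e-01, -5.45563310e-04],
       [-9.98581559e-01,  2.61887112e-02, -4.63575477e-02],
       [ 4.63559250e-02, -6.69388114e-04, -9.98924762e-01]]), 't': array([  -6.35876146,  537.64036409, 1736.82558095])}
```

View pics/scene0.png

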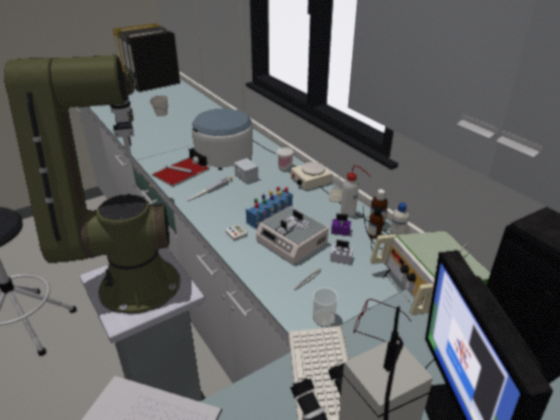

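View pics/top0.png

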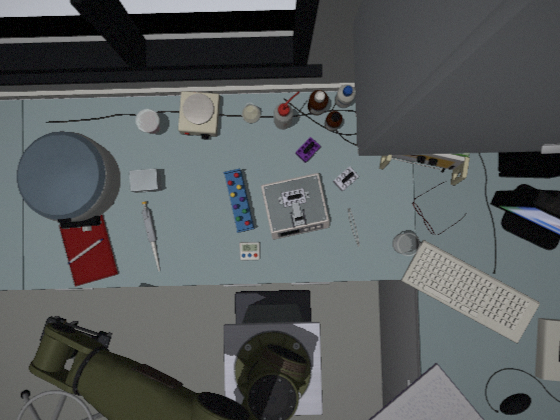

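Candidates for the block, in top-view pixels: the seated block in the heater (293,197), the grey spare block (346,179) and the purple look-alike (307,150). I choose the one in the white heater with the display. The lock is at about (297,215), in front of it. I'll check this in a close crop and measure.

```bash
cat > h.py <<'E'
from cell import manip, optics
import cv2, numpy as np
def ray(c,u,v):
    K=c["camera_matrix"];R=c["R"];t=c["t"]
    d=R.T@np.array([(u-K[0,2])/K[0,0],(v-K[1,2])/K[1,1],1.]); return -R.T@t,d
def fray(c,u,v):  # fisheye
    K=c["camera_matrix"];R=c["R"];t=c["t"]
    a=np.array([(u-K[0,2])/K[0,0],(v-K[1,2])/K[1,1]]);r=np.hypot(*a)
    s=np.sin(r)/r if r>1e-9 else 1.
    return -R.T@t,R.T@np.array([a[0]*s,a[1]*s,np.cos(r)])
def onz(od,z):
    o,d=od; return o+d*(z-o[2])/d[2]
def meet(a,b):
    (o,d),(p,e)=a,b
    k=np.linalg.lstsq(np.c_[d,-e],p-o,rcond=None)[0]
    A,B=o+k[0]*d,p+k[1]*e; return (A+B)/2,np.linalg.norm(A-B)
def cloud(c,d):
    v,u=np.mgrid[:d.shape[0],:d.shape[1]];K=c["camera_matrix"]
    P=np.stack([(u-K[0,2])/K[0,0]*d,(v-K[1,2])/K[1,1]*d,d],-1)
    return (P-c["t"])@c["R"]
E
python3 - <<'E'
from h import *
im=cv2.imread("pics/top0.png");d=np.load("pics/top0_d.npy");c=optics.calibration("top")
P=cloud(c,d)
m=((P[...,2]>60)&(P[...,2]<90)&(d>0)).astype(np.uint8)
n,l,st,ce=cv2.connectedComponentsWithStats(m)
for i in range(1,n):
    if st[i,4]>300: print(st[i],ce[i])
i=l[190,280]; pts=P[l==i]
print("deck z",np.median(pts[:,2]))
hull=cv2.minAreaRect(pts[:,:2].astype(np.float32)); print(hull, cv2.boxPoints(hull))
q=P[160:250,255:365]; mm=(q[...,2]>95)&(q[...,2]<160)
n,l,st,ce=cv2.connectedComponentsWithStats(mm.astype(np.uint8))
for i in range(1,n):
    if st[i,4]>5: w=q[l==i]; print(st[i],ce[i]+[255,160],w.mean(0),cv2.minAreaRect(w[:,:2].astype(np.float32)))
cr=im[125:255,225:385]; cv2.imwrite("pics/crop1.png",cv2.resize(cr,None,fx=4.5,fy=4.5,interpolation=cv2.INTER_CUBIC))
E
```

```text
[  0  77 355  13 910] [176.14175824  82.98791209]
[183  94  31  30 547] [198.1023766  108.19195612]
[136 109  24  24 448] [147.703125   120.58928571]
[ 60 150  59  79 407] [ 92.01228501 208.81326781]
[130 169  29  23 524] [143.76335878 179.6870229 ]
[224 169  30  64 586] [238.721843   201.23208191]
[ 261  173   69   63 2897] [295.16361754 204.05419399]
deck z 73.82823834835361
((535.9959716796875, -88.40538024902344), (170.5481719970703, 190.17604064941406), 10.756729125976562) [[ 434.47308   -10.903703]
 [ 469.96747  -197.73808 ]
 [ 637.51886  -165.90706 ]
 [ 602.0245     20.927322]]
[33 34 14  6 57] [294.24561404 196.57894737] [558.16140333 -84.00079976 116.18430583] ((558.68603515625, -84.23933410644531), (12.078519821166992, 42.399139404296875), 11.125248908996582)
[40 57  9  4 28] [298.82142857 218.5       ] [489.63054541 -96.55264702 111.09709899] ((489.71014404296875, -97.19953918457031), (9.609522819519043, 25.429393768310547), 0.07224740087985992)
```

View pics/crop1.png

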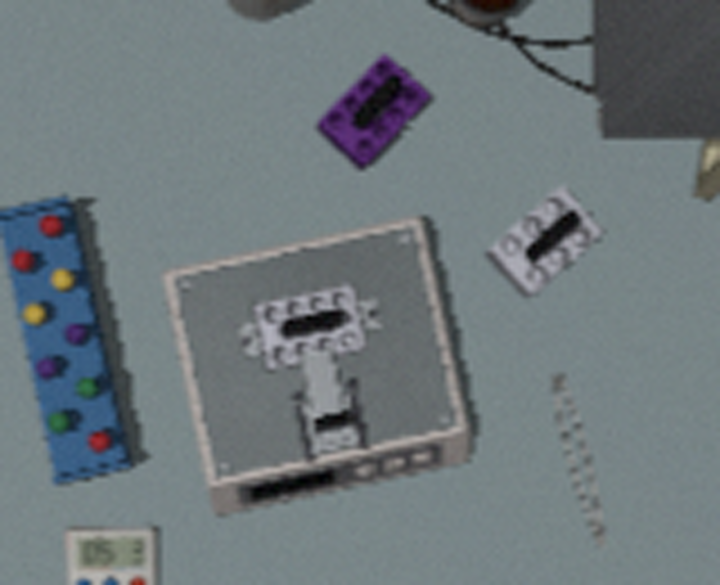

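The crop shows the eight-hole block with its plate at (310,322) and the lock tab at (337,418) in the heater. The six-hole spare is at (550,235) and the purple one at (375,105). Heater yaw is about 0.19 rad, so I'll go above it with the fingers closing along heater y.

```bash
R='[100,-529,-458,0,0,0,-0.53]'; python3 -m crank '[[100,-529,-458,0,0,0,-0.53],[100,-529,-458,0,0,0,-0.53],[100,-529,-458,0,0,0,-0.53],[100,-529,-458,0,0,0,-0.53],[100,-529,-458,0,0,0,-0.53],[100,-529,-458,0,0,0,-0.53],[100,-529,-458,0,0,0,-0.53],[100,-529,-458,0,0,0,-0.53],[100,-529,-458,0,0,0,-0.53],[100,-529,-458,0,0,0,-0.53]]'; python3 -c "
from h import *
s=manip.read_state();print(s['joints'])"
```

```text
clock: 1.1
eef_pos: [426.4, 90.9, 205.5]
eef_rot: [3.142, 0.0, -2.95]
wrist_force: [1.0, 1.3, 0.1]
finger_gap: 94.3
finger_force: 0.0
[ 1.25897233e-01  4.23697928e-02  1.82246112e+00  7.69072289e-05
  1.27663879e+00 -1.63604348e+00]
```

```bash
python3 -m crank '[[100,-68,-197,0,0,0,0],[100,-68,-197,0,0,0,0],[100,-68,-197,0,0,0,0],[100,-68,-197,0,0,0,0],[100,-68,-197,0,0,0,0],[100,-68,-197,0,0,0,0],[100,-68,-197,0,0,0,0]]'; python3 - <<'E'
from h import *
p,d=optics.camera("wrist");c=optics.calibration("wrist");s=manip.read_state()
cv2.imwrite("pics/w1.png",p[:,:,::-1]);np.savez("pics/w1.npz",d=d,**c)
print(s["eef_pos"],s["eef_rot"],c)
E
```

```text
clock: 1.8
eef_pos: [529.6, -86.6, 205.3]
eef_rot: [3.141, -0.001, -2.95]
wrist_force: [0.2, 0.8, -0.0]
finger_gap: 94.1
finger_force: 0.0
[529.64146136 -86.33521697 205.53759105] [ 3.14134959e+00 -1.58571040e-04 -2.94924037e+00] {'camera_matrix': array([[325.1922621 ,   0.        , 278.86480868],
       [  0.        , 325.1922621 , 211.74278055],
       [  0.        ,   0.        ,   1.        ]]), 'R': array([[-1.91971909e-01,  9.81400349e-01,  3.76424035e-04],
       [ 9.42471524e-01,  1.84250050e-01,  2.78925339e-01],
       [ 2.73668069e-01,  5.39005987e-02, -9.60312716e-01]]), 't': array([ 186.90249873, -511.88797188,  251.18357206])}
```

View pics/w1.png

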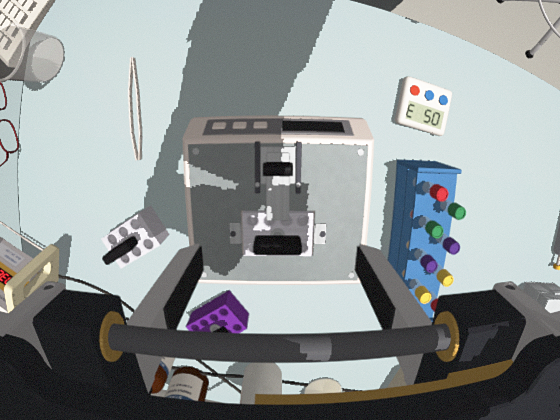

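The image shows the tab at (278,168), the seated block's plate at (276,243) and the deck corners at about (188,145), (370,145), (190,280) and (358,282). I'll measure from depth and check by intersecting rays with the top camera.

```bash
cat >> h.py <<'E'
def fcloud(c,d):
    v,u=np.mgrid[:d.shape[0],:d.shape[1]];K=c["camera_matrix"]
    a=(u-K[0,2])/K[0,0];b=(v-K[1,2])/K[1,1];r=np.hypot(a,b)+1e-9
    k=np.tan(r)/r; P=np.stack([a*k*d,b*k*d,d],-1)
    return (P-c["t"])@c["R"]
E
python3 - <<'E'
from h import *
im=cv2.imread("pics/w1.png");z=np.load("pics/w1.npz");c={k:z[k] for k in z};d=z["d"]
P=fcloud(c,d);g=im.max(2)
print("cam",-c["R"].T@c["t"])
for n,(u0,v0,u1,v1),(za,zb) in (("tab",(262,158,296,180),(106,125)),("plate",(248,230,306,258),(108,128)),("block",(235,205,322,260),(74.5,84)),):
    q=P[v0:v1,u0:u1];gg=g[v0:v1,u0:u1]
    m=(q[...,2]>za)&(q[...,2]<zb)
    w=q[m]; r=cv2.minAreaRect(w[:,:2].astype(np.float32)); vv,uu=np.nonzero(m)
    print(n,m.sum(),w.mean(0).round(1),np.median(w[:,2]),r,"px",uu.mean()+u0,vv.mean()+v0)
m=(P[...,2]>70)&(P[...,2]<78);m[:, :185]=0;m[:,375:]=0;m[:135]=0;m[285:]=0
print("deck",np.median(P[m][:,2]),cv2.minAreaRect(P[m][:,:2].astype(np.float32)))
# two-view: dark tops
ct=optics.calibration("top")
for n,w,t in (("plate",(276.5,244),(294.2,196.6)),("tab",(278,168),(298.8,218.5))): print(n,meet(fray(c,*w),ray(ct,*t)))
E
```

```text
cam [ 449.57894341 -102.64973804  383.92295006]
tab 340 [491.5 -96.  111.4] 111.67029386246335 ((491.8694763183594, -95.90221405029297), (9.343608856201172, 25.87354850769043), 10.663355827331543) px 276.97058823529414 170.0
plate 709 [558.5 -82.7 115.7] 116.6340578997013 ((559.84423828125, -82.78782653808594), (11.865882873535156, 43.54145431518555), 10.159036636352539) px 277.2947813822285 247.1311706629055
block 1863 [555.2 -83.3  77.5] 77.19991126019539 ((558.407470703125, -82.10983276367188), (60.60032272338867, 88.34676361083984), 11.10938835144043) px 277.47504025764897 229.15458937198068
deck 73.28380260051783 ((542.6638793945312, -85.5397720336914), (158.67532348632812, 188.7554473876953), 10.759950637817383)
plate (array([558.43481091, -83.7991224 , 109.0136815 ]), np.float64(0.7059912372875202))
tab (array([489.33515403, -95.92700777, 114.84141037]), np.float64(0.8772635387826351))
```

```bash
python3 -m crank '[[55,39,-2,20,0,0,0],[55,39,-2,50,0,0,0],[55,39,-2,80,0,0,0],[55,39,-2,100,0,0,0],[55,39,-2,110,0,0,0],[55,39,-2,113,0,0,0],[55,39,-2,113,0,0,0],[55,39,-2,113,0,0,0]]' 4; python3 - <<'E'
from h import *
p,d=optics.camera("wrist");c=optics.calibration("wrist")
cv2.imwrite("pics/w2.png",p[:,:,::-1]);np.savez("pics/w2.npz",d=d,**c)
s=manip.read_state();print(s["eef_pos"],s["eef_rot"],s["wrist_force"],s["finger_gap"])
P=fcloud(c,d); s=manip.read_state(); e=s["eef_pos"]
m=(P[...,2]>108)&(P[...,2]<116)&(np.hypot(P[...,0]-492,P[...,1]+96)<18)
w=P[m];print(m.sum(),cv2.minAreaRect(w[:,:2].astype(np.float32)))
E
```

```text
clock: 2.65
eef_pos: [492.7, -96.8, 93.6]
eef_rot: [-3.141, 0.001, -2.95]
wrist_force: [0.9, -0.3, 0.9]
finger_gap: 51.7
finger_force: 0.0
[492.69798317 -96.92476162  93.50534753] [-3.14085305e+00  1.47600377e-03 -2.95013214e+00] [ 0.34691595 -1.29745559  0.48335601] 51.670299207485996
746 ((491.2478332519531, -95.68023681640625), (9.89876651763916, 25.08249282836914), 10.559316635131836)
```

View pics/w2.png

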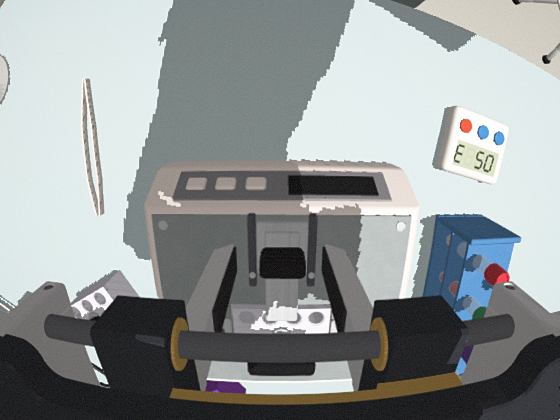

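The fingers straddle the tab at (283,262), with the inner faces at about 232 and 330. I'll close gently.

```bash
python3 -m crank '[[25,1,1,0,0,0,0],[25,1,1,0,0,0,0],[20,1,1,0,0,0,0],[20,1,1,0,0,0,0],[20,1,1,0,0,0,0],[20,1,1,0,0,0,0]]' 4
```

```text
clock: 3.3
eef_pos: [490.9, -95.5, 92.6]
eef_rot: [3.14, -0.0, -2.95]
wrist_force: [-1.1, 5.7, 3.6]
finger_gap: 26.3
finger_force: 4.0
```

```bash
python3 -m crank '[[20,0,0.5,0,0,0,0],[20,0,0.5,0,0,0,0]]' 4;  python3 -m crank '[[20,1,0,0,0,0,0],[20,2,0,0,0,0,0],[20,3,0,0,0,0,0],[20,4,0,0,0,0,0],[20,5,0,0,0,0,0],[20,6,0,0,0,0,0]]' 4
```

```text
clock: 3.5
eef_pos: [490.9, -95.4, 92.6]
eef_rot: [3.141, -0.0, -2.95]
wrist_force: [-1.1, 3.1, 3.3]
finger_gap: 25.6
finger_force: 4.0
clock: 4.1
eef_pos: [485.2, -96.6, 92.6]
eef_rot: [3.141, 0.001, -2.95]
wrist_force: [0.7, 5.8, 2.4]
finger_gap: 25.9
finger_force: 4.0
```

```bash
python3 -m crank '[[20,1,0.5,0,0,0,0],[20,2.5,0.5,0,0,0,0],[20,4,0.5,0,0,0,0],[20,5,0.5,0,0,0,0],[20,6,0.5,0,0,0,0],[20,7,0.5,0,0,0,0],[20,8,0.5,0,0,0,0]]' 4; python3 - <<'E'
from h import *
p,d=optics.camera("wrist");c=optics.calibration("wrist")
cv2.imwrite("pics/w3.png",p[:,:,::-1])
P=fcloud(c,d)
m=(P[...,2]>108)&(P[...,2]<116)&(np.hypot(P[...,0]-480,P[...,1]+97)<18)
w=P[m];print(m.sum(),cv2.minAreaRect(w[:,:2].astype(np.float32)),manip.read_state()["eef_pos"])
m=(P[...,2]>71)&(P[...,2]<76)&(np.hypot(P[...,0]-500,P[...,1]+90)<130);print(cv2.minAreaRect(P[m][:,:2].astype(np.float32)))
E
```

```text
clock: 4.8
eef_pos: [477.1, -98.0, 92.6]
eef_rot: [-3.141, 0.0, -2.95]
wrist_force: [2.3, -0.5, 3.4]
finger_gap: 26.1
finger_force: 4.0
835 ((477.0451965332031, -97.86698150634766), (16.79770851135254, 27.676467895507812), 11.235325813293457) [477.09080276 -97.97807124  92.63474142]
((538.3819580078125, -86.50077056884766), (159.8006591796875, 184.99607849121094), 10.971516609191895)
```

```bash
python3 -m crank '[[20,1,0,0,0,0,0],[20,1.5,0,0,0,0,0],[20,2,0,0,0,0,0],[20,2,0,0,0,0,0]]' 4;  python3 -m crank '[[20,0.7,0,0,0,0,0],[20,1.5,0,0,0,0,0],[20,1.5,0,0,0,0,0]]' 4; python3 -m crank '[[20,0.7,0,0,0,0,0],[20,1.5,0,0,0,0,0],[20,1.5,0,0,0,0,0]]' 4
```

```text
clock: 5.25
eef_pos: [475.6, -98.3, 92.6]
eef_rot: [-3.141, 0.001, -2.95]
wrist_force: [7.1, 0.1, 1.3]
finger_gap: 26.2
finger_force: 4.0
clock: 5.55
eef_pos: [474.0, -98.6, 92.5]
eef_rot: [-3.141, 0.001, -2.95]
wrist_force: [4.8, 0.3, -0.0]
finger_gap: 26.0
finger_force: 4.0
clock: 5.85
eef_pos: [472.5, -98.8, 92.5]
eef_rot: [-3.141, 0.001, -2.95]
wrist_force: [6.3, 0.2, 0.0]
finger_gap: 26.0
finger_force: 4.0
```

```bash
python3 -m crank '[[55,0,0,0,0,0,0],[60,0,0,0,0,0,0],[80,0,0,-5,0,0,0],[100,0,0,-40,0,0,0],[100,-20,0,-80,0,0,0],[100,-50,0,-112,0,0,0],[100,-58,0,-112,0,0,0],[100,-58,0,-112,0,0,0],[100,-58,0,-112,0,0,0]]' 4; python3 - <<'E'
from h import *
p,d=optics.camera("wrist");c=optics.calibration("wrist")
cv2.imwrite("pics/w4.png",p[:,:,::-1])
P=fcloud(c,d);s=manip.read_state();print(s["eef_pos"],s["eef_rot"],s["wrist_force"])
for n,x,y,za,zb,r in (("tab",476,-98,106,118,20),("plate",559,-83,109,125,28)):
    m=(P[...,2]>za)&(P[...,2]<zb)&(np.hypot(P[...,0]-x,P[...,1]-y)<r)
    w=P[m];print(n,m.sum(),np.median(w[:,2]),cv2.minAreaRect(w[:,:2].astype(np.float32)))
m=(P[...,2]>70)&(P[...,2]<78)&(np.hypot(P[...,0]-530,P[...,1]+88)<130);print("deck",cv2.minAreaRect(P[m][:,:2].astype(np.float32)))
p,d=optics.camera("top");c=optics.calibration("top");d0=np.load("pics/top0_d.npy")
im0=cv2.imread("pics/top0.png").astype(int);df=np.abs(im0-p[:,:,::-1]).max(2)
P=cloud(c,d);m=(P[...,2]>60)&(P[...,2]<90)&(np.hypot(P[...,0]-530,P[...,1]+88)<130)
print("top deck",cv2.minAreaRect(P[m][:,:2].astype(np.float32)))
E
```

```text
clock: 6.75
eef_pos: [528.0, -87.7, 203.0]
eef_rot: [3.141, -0.003, -2.95]
wrist_force: [0.6, 0.0, 0.8]
finger_gap: 92.6
finger_force: 0.0
[527.97426908 -87.77744505 203.13696028] [ 3.14057653e+00 -2.46481974e-03 -2.95056071e+00] [ 0.34517075 -0.463975   -0.01185762]
tab 366 111.71804379960204 ((477.7467956542969, -98.30948638916016), (10.20280647277832, 24.597015380859375), 10.953184127807617)
plate 706 116.58236865780901 ((559.7342529296875, -82.91313934326172), (12.856996536254883, 43.300750732421875), 9.674182891845703)
deck ((540.5009155273438, -86.98786926269531), (162.7171173095703, 188.31906127929688), 10.575566291809082)
top deck ((536.359619140625, -88.33163452148438), (169.6697540283203, 189.99403381347656), 10.58743953704834)
```

View pics/w4.png

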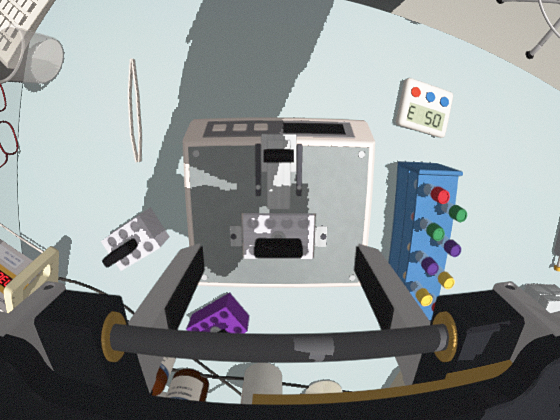

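The image shows the lock's tab now at (278,155), with the tongue clear of the block's front edge at (278,213). The tab moved 14.3 mm and then slipped in the pads at the stop, and the heater hasn't moved. Next I'll descend on the block's plate.

```bash
python3 -m crank '[[75,-32,-1.3,20,0,0,0],[75,-32,-1.3,50,0,0,0],[75,-32,-1.3,80,0,0,0],[75,-32,-1.3,100,0,0,0],[75,-32,-1.3,110,0,0,0],[75,-32,-1.3,115,0,0,0],[65,-32,-1.3,116,0,0,0],[65,-32,-1.3,116,0,0,0],[65,-32,-1.3,116,0,0,0]]' 4; python3 - <<'E'
from h import *
p,d=optics.camera("wrist");c=optics.calibration("wrist")
cv2.imwrite("pics/w5.png",p[:,:,::-1])
P=fcloud(c,d)
m=(P[...,2]>109)&(P[...,2]<122)&(np.hypot(P[...,0]-559,P[...,1]+83)<26)
w=P[m];print(m.sum(),np.median(w[:,2]),cv2.minAreaRect(w[:,:2].astype(np.float32)),manip.read_state()["eef_pos"])
E
```

```text
clock: 7.75
eef_pos: [561.2, -83.0, 89.4]
eef_rot: [-3.141, 0.001, -2.95]
wrist_force: [-0.9, 0.3, 0.4]
finger_gap: 61.1
finger_force: 0.0
1965 116.42869178818677 ((559.9971923828125, -82.82147979736328), (12.607379913330078, 43.99565124511719), 10.783472061157227) [561.13397307 -83.01488165  89.31934099]
```

View pics/w5.png

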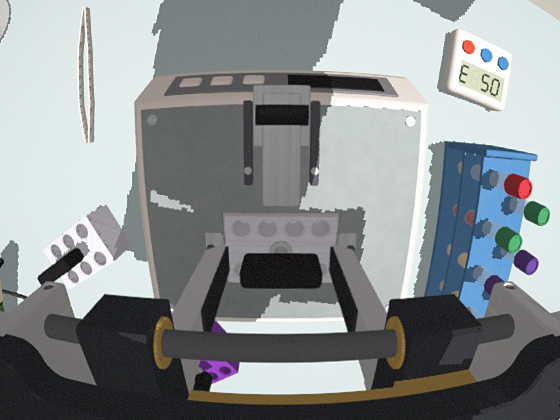

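The plate at (281,270) sits between the fingers (inner faces at about 228 and 333) and the lock tab at (282,115) is clear. I'll close softly, then firm up.

```bash
python3 -m crank '[[40,1,0.4,1.5,0,0,0],[40,1,0.4,1.5,0,0,0],[40,1,0.4,1.5,0,0,0],[40,1,0.4,1.5,0,0,0],[40,1,0.4,1.5,0,0,0]]' 4
```

```text
clock: 8.3
eef_pos: [559.7, -82.7, 87.1]
eef_rot: [3.141, -0.0, -2.95]
wrist_force: [-1.0, 1.0, 1.1]
finger_gap: 43.5
finger_force: 4.0
```

```bash
cat > rock.py <<'E'
# rows from block pose (a,b)->(c,d): rise of +y / -y end, mm; L = TCP above block underside
import sys,numpy as np
from scipy.spatial.transform import Rotation as Ro
L=47.
def pose(a,b):
    th=np.arcsin((a-b)/70);h=(a+b)/2;s=max(34-h,0)/2
    R=Ro.from_rotvec([-th,0,0])               # tool axes at level grip: x=-heater x, y=heater y, z down
    return R,np.array([0,-(L-s)*np.sin(th),-(h-L*(1-np.cos(th)))])
a,b,c,d,n=map(float,sys.argv[1:]);n=int(n);R0,p0=pose(a,b)
for k in range(1,n+1):
    f=k/n;R,p=pose(a+(c-a)*f,b+(d-b)*f)
    print([30]+[round(float(v),2) for v in R0.inv().apply(p-p0)]+[round(float(v),3) for v in (R0.inv()*R).as_rotvec()])
E
python3 rock.py 0 0 7 0 4; echo; python3 rock.py 7 0 5 14 5; echo;python3 rock.py 5 14 22 12 5; echo; python3 rock.py 22 12 20 32 5
python3 -m crank '[[40,0,0,0,0,0,0],[30,0,0,0,0,0,0],[30,0,0,0,0,0,0]]' 50
```

```text
[30, 0.0, -0.76, -0.86, -0.025, 0.0, 0.0]
[30, 0.0, -1.54, -1.69, -0.05, 0.0, 0.0]
[30, 0.0, -2.35, -2.49, -0.075, 0.0, 0.0]
[30, 0.0, -3.18, -3.26, -0.1, 0.0, 0.0]

[30, 0.0, 1.55, -1.22, 0.046, 0.0, 0.0]
[30, 0.0, 3.14, -2.33, 0.092, 0.0, 0.0]
[30, 0.0, 4.78, -3.34, 0.137, 0.0, 0.0]
[30, 0.0, 6.46, -4.25, 0.183, 0.0, 0.0]
[30, 0.0, 8.19, -5.05, 0.229, 0.0, 0.0]

[30, 0.0, -2.04, -1.51, -0.055, 0.0, 0.0]
[30, 0.0, -4.15, -2.87, -0.109, 0.0, 0.0]
[30, 0.0, -6.31, -4.08, -0.163, 0.0, 0.0]
[30, 0.0, -8.54, -5.15, -0.218, 0.0, 0.0]
[30, 0.0, -10.84, -6.06, -0.272, 0.0, 0.0]

[30, 0.0, 2.63, -1.77, 0.063, 0.0, 0.0]
[30, 0.0, 5.34, -3.35, 0.126, 0.0, 0.0]
[30, 0.0, 8.14, -4.72, 0.189, 0.0, 0.0]
[30, 0.0, 11.03, -5.89, 0.252, 0.0, 0.0]
[30, 0.0, 13.99, -6.86, 0.316, 0.0, 0.0]
clock: 8.6
eef_pos: [559.7, -82.7, 87.0]
eef_rot: [3.141, -0.0, -2.95]
wrist_force: [-1.5, 2.3, 1.1]
finger_gap: 43.7
finger_force: 50.0
```

```bash
python3 -m crank '[[30,0,-0.4,-0.4,-0.013,0,0],[30,0,-0.8,-0.9,-0.025,0,0],[30,0,-1.1,-1.3,-0.037,0,0],[30,0,-1.5,-1.7,-0.05,0,0],[30,0,-1.9,-2.1,-0.062,0,0],[30,0,-2.3,-2.5,-0.075,0,0],[30,0,-2.8,-2.9,-0.088,0,0],[30,0,-3.2,-3.3,-0.1,0,0],[30,0,-3.2,-3.3,-0.1,0,0]]' 50; python3 -c "
from h import *
s=manip.read_state();print(s['wrist_force'],s['moment'],s['eef_rot'])
p,d=optics.camera('wrist');cv2.imwrite('pics/w6.png',p[:,:,::-1])"
```

```text
clock: 9.5
eef_pos: [560.3, -85.9, 90.3]
eef_rot: [3.04, -0.0, -2.951]
wrist_force: [-1.0, 2.3, 0.2]
finger_gap: 43.5
finger_force: 50.0
[-1.02414685  2.31614411  0.24782927] [0.00082662 0.20122267 0.00715962] [ 3.04035795e+00 -1.61862359e-04 -2.95071637e+00]
```

View pics/w6.png

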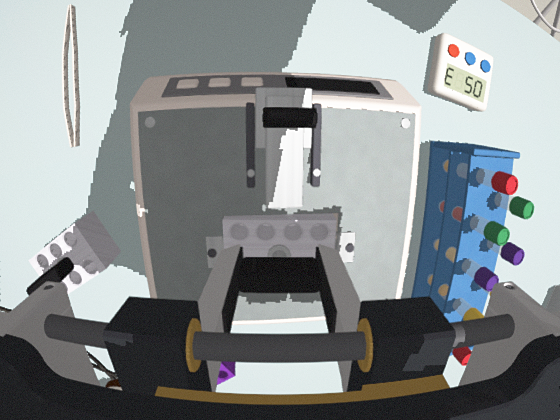

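The grip is held with the plate at (280,275). I'll check with depth planes whether the block leaned and the deck stayed level.

```bash
cat > chk.py <<'E'
from h import *
def chk():
    c=optics.calibration("wrist");p,d=optics.camera("wrist");P=fcloud(c,d);s=manip.read_state()
    ex=np.array([.982,.189]);ey=np.array([-.189,.982]);o=np.array([559.7,-82.8])-18*ex-0
    q=P[...,:2]-o;X=q@ex;Y=q@ey;Z=P[...,2];ok=d>0
    def fit(m,n):
        x,y,z=X[m],Y[m],Z[m]
        for _ in range(4):
            A=np.c_[x,y,np.ones_like(x)];k=np.linalg.lstsq(A,z,rcond=None)[0];r=np.abs(z-A@k);g=r<max(1.,2*np.median(r));x,y,z=x[g],y[g],z[g]
        print(n,len(z),"slope x,y",k[:2].round(3),"z at ref",round(float(k@[0 if n=="deck" else 0,0,1]),1), "z at x=0/18:",round(float(k[2]),1),round(float(k[2]+18*k[0]),1))
    deck=ok&(abs(Z-74)<12)&(X>-55)&(X<60)&(abs(Y)>45)&(abs(Y)<85);fit(deck,"deck")
    blk=ok&(X>-5)&(X<11)&(abs(Y)<33)&(Z>74)&(Z<150)&(p.max(2)>90);fit(blk,"block")
    m=deck; print("deck bounds",X[m].min().round(1),Y[m].min().round(1),Y[m].max().round(1))
    print("tcp",s["eef_pos"].round(1),s["eef_rot"].round(3),"F",s["wrist_force"].round(1),"M",s["moment"].round(2),"t",s["clock"])
    return p
if __name__=="__main__": chk()
E
python3 chk.py
```

```text
deck 15545 slope x,y [-0.001 -0.   ] z at ref 73.1 z at x=0/18: 73.1 73.1
block 1227 slope x,y [1.649 0.155] z at ref 83.3 z at x=0/18: 83.3 113.0
deck bounds -55.0 -85.0 85.0
tcp [560.3 -85.8  90.3] [ 3.041 -0.    -2.95 ] F [-1.2  1.3 -1.1] M [-0.06  0.2   0.02] t 9.6
```

Deck is flat. Second swing:

```bash
sed -i 's/(X>-5)&(X<11)&(abs(Y)<33)&(Z>74)&(Z<150)&(p.max(2)>90)/(X>-3)\&(X<8)\&(abs(Y)<33)\&(Z>76)\&(Z<76+abs(s["eef_pos"][2]-70))/' chk.py; python3 chk.py; python3 -m crank '[[30,0,0.8,-0.6,0.023,0,0],[30,0,1.6,-1.2,0.046,0,0],[30,0,2.3,-1.8,0.069,0,0],[30,0,3.1,-2.3,0.092,0,0],[30,0,4,-2.9,0.115,0,0],[30,0,4.8,-3.4,0.137,0,0],[30,0,6.5,-4.3,0.183,0,0],[30,0,8.2,-5.1,0.229,0,0],[30,0,8.2,-5.1,0.229,0,0]]' 50; python3 chk.py
```

```text
deck 15483 slope x,y [-0.001  0.   ] z at ref 73.1 z at x=0/18: 73.1 73.1
block 755 slope x,y [-0.012  0.099] z at ref 80.5 z at x=0/18: 80.5 80.3
deck bounds -55.0 -85.0 85.0
tcp [560.3 -85.8  90.3] [ 3.041 -0.    -2.95 ] F [-1.3  1.7 -1.7] M [-0.1   0.26  0.06] t 9.65
clock: 10.55
eef_pos: [558.8, -77.8, 96.5]
eef_rot: [-3.01, 0.0, -2.949]
wrist_force: [-2.0, -0.5, -1.6]
finger_gap: 43.6
finger_force: 50.0
deck 14881 slope x,y [-0.001  0.   ] z at ref 73.1 z at x=0/18: 73.1 73.1
block 713 slope x,y [-0.067 -0.131] z at ref 86.9 z at x=0/18: 86.9 85.7
deck bounds -55.0 -85.0 85.0
tcp [558.9 -78.   96.5] [-3.012  0.    -2.949] F [-1.9  0.4 -1.3] M [-0.13  0.41 -0.1 ] t 10.6
```

The block follows the tool and the deck stays level at 73.1. Third swing:

```bash
python3 -m crank '[[30,0,-1,-0.8,-0.027,0,0],[30,0,-2,-1.5,-0.055,0,0],[30,0,-3.1,-2.2,-0.082,0,0],[30,0,-4.2,-2.9,-0.109,0,0],[30,0,-5.2,-3.5,-0.136,0,0],[30,0,-6.3,-4.1,-0.163,0,0],[30,0,-8.5,-5.2,-0.218,0,0],[30,0,-10.8,-6.1,-0.272,0,0],[30,0,-10.8,-6.1,-0.272,0,0]]' 50; python3 chk.py
```

```text
clock: 11.5
eef_pos: [560.9, -87.6, 104.6]
eef_rot: [2.992, 0.001, -2.952]
wrist_force: [-4.8, 7.9, 12.2]
finger_gap: 43.6
finger_force: 50.0
deck 14109 slope x,y [-0.  0.] z at ref 73.1 z at x=0/18: 73.1 73.1
block 593 slope x,y [-0.154  0.155] z at ref 95.1 z at x=0/18: 95.1 92.3
deck bounds -55.0 -85.0 85.0
tcp [560.9 -87.5 104.7] [ 2.994e+00  1.000e-03 -2.951e+00] F [-4.4  6.9 13.3] M [3.13 1.24 0.27] t 11.55
```

Deck still flat. There's some wall contact on the -y side, so the next swing is biased +y. Fourth swing:

```bash
python3 -m crank '[[30,0,2,-0.9,0.031,0,0],[30,0,3.3,-1.8,0.063,0,0],[30,0,4.7,-2.6,0.095,0,0],[30,0,6,-3.4,0.126,0,0],[30,0,7.4,-4.1,0.158,0,0],[30,0,8.8,-4.8,0.189,0,0],[30,0,10.2,-5.4,0.221,0,0],[30,0,11.6,-5.9,0.252,0,0],[30,0,11.6,-5.9,0.252,0,0]]' 50; python3 chk.py
```

```text
clock: 12.45
eef_pos: [559.4, -78.2, 112.0]
eef_rot: [-3.031, 0.002, -2.95]
wrist_force: [1.3, -6.7, 3.5]
finger_gap: 43.5
finger_force: 50.0
deck 13319 slope x,y [-0. -0.] z at ref 73.1 z at x=0/18: 73.1 73.1
block 633 slope x,y [-0.159 -0.116] z at ref 102.1 z at x=0/18: 102.1 99.3
deck bounds -55.0 -85.0 85.0
tcp [559.4 -78.3 111.9] [-3.032e+00  2.000e-03 -2.950e+00] F [ 1.  -5.4  1.6] M [-1.08 -0.23  0.01] t 12.5
```

```bash
python3 rock.py 21.4 29 34 28 4; echo; python3 rock.py 34 28 34 34 2
```

```text
[30, 0.0, -2.19, -1.41, -0.049, 0.0, 0.0]
[30, 0.0, -4.44, -2.71, -0.097, 0.0, 0.0]
[30, 0.0, -6.75, -3.89, -0.146, 0.0, 0.0]
[30, 0.0, -9.12, -4.94, -0.195, 0.0, 0.0]

[30, 0.0, 2.05, -1.46, 0.043, 0.0, 0.0]
[30, 0.0, 4.16, -2.83, 0.086, 0.0, 0.0]
```

```bash
python3 -m crank '[[30,0,-1.3,-0.7,-0.024,0,0],[30,0,-2.5,-1.4,-0.049,0,0],[30,0,-3.6,-2.1,-0.073,0,0],[30,0,-4.7,-2.7,-0.097,0,0],[30,0,-5.8,-3.3,-0.122,0,0],[30,0,-7,-3.9,-0.146,0,0],[30,0,-8.1,-4.4,-0.17,0,0],[30,0,-9.3,-4.9,-0.195,0,0],[30,0,-9.3,-4.9,-0.195,0,0]]' 50; python3 chk.py
```

```text
clock: 13.4
eef_pos: [560.5, -86.8, 117.0]
eef_rot: [3.054, -0.0, -2.951]
wrist_force: [0.7, -0.1, -3.3]
finger_gap: 43.2
finger_force: 50.0
deck 12790 slope x,y [-0.001  0.   ] z at ref 73.1 z at x=0/18: 73.1 73.1
block 566 slope x,y [-0.151  0.092] z at ref 107.1 z at x=0/18: 107.1 104.3
deck bounds -55.0 -85.0 85.0
tcp [560.4 -86.6 116.9] [ 3.055 -0.    -2.951] F [ 0.9  0.1 -3.1] M [-0.05 -0.05  0.01] t 13.45
```

The block is free: the force is just its weight, -3 N. I'll level it and lift to clear.

```bash
python3 -m crank '[[30,0,1,-0.7,0.022,0,0],[30,0,2,-1.4,0.043,0,0],[30,0,3,-2.1,0.065,0,0],[30,0,4.2,-2.8,0.087,0,0],[30,0,4.4,-5,0.087,0,0],[30,0,4.6,-8,0.087,0,0],[30,0,4.9,-11,0.087,0,0],[30,0,5.2,-14,0.087,0,0],[30,0,5.3,-15.8,0.087,0,0],[30,0,5.3,-15.8,0.087,0,0]]' 50; python3 - <<'E'
from chk import *
p=chk();cv2.imwrite("pics/w7.png",p[:,:,::-1])
p,d=optics.camera("scene");cv2.imwrite("pics/s7.png",cv2.resize(p[160:320,200:420,::-1],None,fx=3.5,fy=3.5,interpolation=cv2.INTER_CUBIC))
E
```

```text
clock: 14.45
eef_pos: [559.8, -82.5, 133.5]
eef_rot: [-3.14, 0.0, -2.951]
wrist_force: [0.1, 0.1, -2.5]
finger_gap: 43.6
finger_force: 50.0
deck 11434 slope x,y [-0.001 -0.   ] z at ref 73.1 z at x=0/18: 73.1 73.1
block 579 slope x,y [-0.153  0.001] z at ref 123.2 z at x=0/18: 123.2 120.4
deck bounds -55.0 -85.0 85.0
tcp [559.7 -82.5 133.3] [-3.141  0.    -2.951] F [ 0.5 -0.1 -3. ] M [ 0.06 -0.06 -0.02] t 14.5
```

View pics/w7.png

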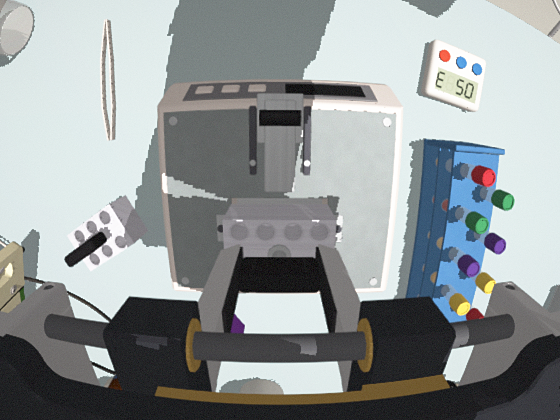

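View pics/s7.png

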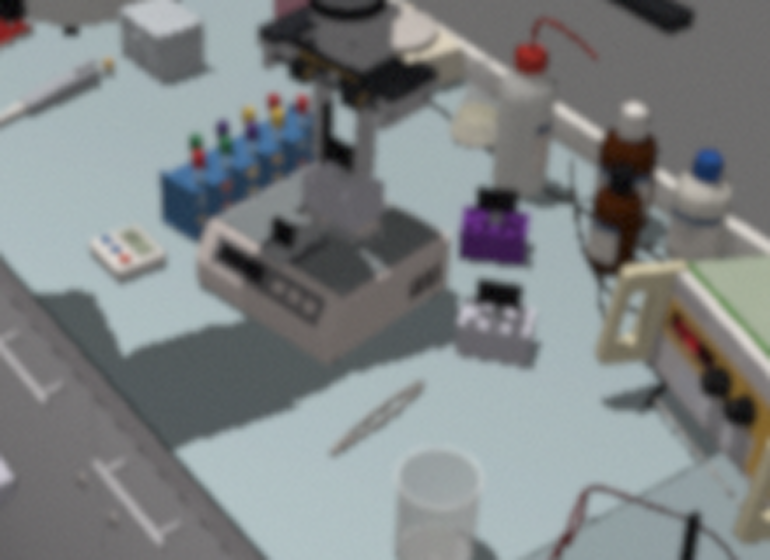

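The image shows the block hanging above the well, its front face at (280,212) and holes at (280,233). The x slope may be hole contamination, so I'll check pitch from the front face and refit the top.

```bash
python3 - <<'E'
from h import *
c=optics.calibration("wrist");p,d=optics.camera("wrist");P=fcloud(c,d)
ex=np.array([.982,.189]);ey=np.array([-.189,.982]);o=np.array([559.7,-82.8])-18*ex
q=P[...,:2]-o;X=q@ex;Y=q@ey;Z=P[...,2]
f=(X>-14)&(X<0)&(abs(Y)<30)&(Z>90)&(Z<119);print("face",f.sum(),np.polyfit(Z[f],X[f],1), "zmin",np.percentile(Z[(X>-14)&(X<-2)&(abs(Y)<30)&(Z>78)],1))
for zz in range(84,124,4):
    m=(X>-14)&(X<2)&(abs(Y)<30)&(abs(Z-zz)<2)
    if m.any(): print(zz,m.sum(),np.median(X[m]).round(2))
for xx in np.arange(-6,12,1.5):
    m=(abs(X-xx)<.75)&(abs(Y)<33)&(Z>112)&(Z<130)
    if m.any(): print("x",xx,m.sum(),np.percentile(Z[m],[50,80,95]).round(1))
E
```

```text
face 1104 [ 2.36936234e-03 -4.43876680e+00] zmin 89.10277075750032
84 66 -13.19
88 127 -4.22
92 119 -4.29
96 145 -4.19
100 140 -4.18
104 150 -4.18
108 164 -4.17
112 156 -4.14
116 174 -4.21
120 232 -4.12
x -4.5 593 [118.4 122.1 123.7]
x -3.0 274 [123.  123.6 124.2]
x -1.5 206 [123.  123.6 124.1]
x 0.0 129 [123.1 123.7 124.1]
x 1.5 107 [122.8 123.3 123.7]
x 3.0 85 [122.8 123.3 123.9]
x 4.5 100 [122.7 123.2 123.8]
x 6.0 129 [122.6 123.3 123.9]
x 7.5 193 [122.5 123.2 124.1]
x 9.0 384 [121.1 123.1 123.9]
x 10.5 308 [122.7 123.5 123.9]
```

The front face is vertical and the top is level. The underside is about 12 mm above the deck, and the heater and the lock are where they should be. Handing in.

```bash
python3 -c "
from cell import manip
print(manip.sign_off())"
```

```text
the job is handed in; nothing more can be done
None
```

The job is handed in: the lock was slid until it stopped, the block was rocked out, and the gripper holds it level about 12 mm above its well, with the heater and the other bench items seen unmoved.

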